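# Stand the painted pots on their saucers

### The arm

A 6-joint arm with a two-finger parallel gripper is mounted at the origin on the work surface. World frame = base frame: x ahead of the robot, y to its left, z up, the work surface at z = 0. Lengths are in m, angles in degrees, forces in N, time in s.
With the tool pointing down it reaches from about 0.4 to 0.825 m from the base axis. Payload 7 kg.
Tool frame: the origin (TCP) lies on the centre line of the jaws, within the pads' length; the fingertips stand 22 mm ahead of it and the grasp point (between the pads) lies 3 mm ahead of it; z points along the fingers, y is the line along which they close (so a half turn about z gives the same grasp; the last joint's range is limited). The gripper opens to 88 mm and grips with 3 to 60 N. Pads are 19 mm wide; open, the fingers measure 130 mm over their backs; the gripper's body (78 mm by 193 mm) begins 47 mm behind the grasp point.
Start: joints at [-53.05, 20.546, 0.682, 0, -70.136, -16.507], TCP at [0.236, -0.632, 0.249] pointing down, gripper open.
Joint ranges: [-176.03, 176.03], [-82.01, 121.73], [-58.28, 71.71], [-173.87, 95.51], [-174.79, -0.11], [-173.66, 173.66]. Speed limits (degrees/s): [136.94, 136.94, 172.46, 180, 180, 180].

### API

Orientations are given as [roll, pitch, yaw] about the fixed x, y, z axes, in that order (R = Rz(yaw) Ry(pitch) Rx(roll)).
In Python, from plant import get_state, cams, r gives the robot as it stands.
- The arm moves only by the tool apply_moves, never from a script. Its argument "targets" is a list of rows, each an object with "dp": the shift along the world's x, y, z in m, a list of three; "yaw": the turn about the world's z in degrees. In form: [{"dp": [x, y, z], "yaw": yaw}, ...]. A call has 1 to 20 rows; each row is the pose to reach, as a shift and turn from the pose commanded when the call began; what a row does not reach only later rows make up. A row lasts 1/12 s, in which the tool goes at most 41.7 mm and 7.16 degrees, less where a joint would pass 70% of its speed; a pose out of reach is approached as far as the arm can. A call with a gripper value outside its range is refused whole. "grip" is the gripper command: -1 is fully open, 1 is shut, values between are in proportion, set as the call begins (left out, the last holds). The fingers move at their own pace and stop on an object; "squeeze" is the grip in N (left out, the last holds). Time passes only in rows, so rows that repeat a pose let the fingers close. It gives the time, the measured TCP pose, the force, the opening and the grip force at its end, in the units of the state.
- get_state(): the state, without advancing time (a new reading comes with each control period).
- cams.capture(name): name is "side" or "top" or "wrist"; returns a dict with "image" (420x560x3 uint8, red, green, blue), "range_z" (420x560 float32, m along the optical axis (not along the pixel's ray), 0 where there is no reading), "fx", "fy", "cx", "cy" (pixels), "k1" (the pictures are not rectified: a ray, as slopes to the right and down, at radius r is drawn at 1 + k1 r^2 times it, then the intrinsics apply), "R" (3x3) and "t" (3): a world point X has camera coordinates R X + t; the wrist camera has in their place "T_tool_cam" (4x4, takes a point from camera to tool coordinates, whose origin is the TCP and whose axes are the flange's). Camera axes: x right, y down, z forward; pixel columns grow to the right and rows downward; lengths in m; the calibration is good to about 2 mm. A picture is of the moment at which its call begins: read the wrist's pose just before it.
- r.close_job(): hands the job in; it is judged then, once.
The state is a dict: "time_s": time; "joints": joint angles; "qd": joint speeds; "joint_torque": joint torques, N m; "tcp_pos": TCP position; "eef_rot": TCP orientation; "contact_force": force on the tool from outside, world axes, zero at the start; "moment": the same for the moment, N m; "gripper_width": finger opening in m; "gripper_force": force on a finger pad.
Only numpy, scipy, OpenCV 4.12 (cv2) and the standard library are available. Lean on these libraries where they do the work, as an engineer would, in place of code of your own. Each camera call takes 0.05 s, during which the arm holds its last target. There are 200 camera calls.

### The job

The four painted plant pots have dried: stand each one upright in the middle of the saucer that matches it in shape and size (large round, small round, square, six-sided), with every saucer flat on the bench. Set the pots down gently rather than dropping them, and do not shove or knock over the paint tin and the glass jar that stand among them.

Things in the scene. Friction and masses are not known exactly. Their poses are not given: they have to be found in the camera images.
- pot_round_large: The large round plant pot. Painted dull maroon-pink like the others, open on top, hollow, wall 4 mm, about 160 g, standing upright. 72 mm tall; foot 46 mm in diameter, widening to 56 mm; the upright collar, the top 24 mm, measures 66 mm in diameter outside: grip it there. Origin: centre of its underside, z up.
- pot_round_small: The small round plant pot. Painted dull maroon-pink like the others, open on top, hollow, wall 4 mm, about 80 g, standing upright. 52 mm tall; foot 30 mm in diameter, widening to 38 mm; the upright collar, the top 20 mm, measures 46 mm in diameter outside: grip it there. Origin: centre of its underside, z up.
- pot_square: The square plant pot. Painted dull maroon-pink like the others, open on top, hollow, wall 4 mm, about 160 g, standing upright. 66 mm tall; foot 44 mm across the flat sides, widening to 52 mm; the upright collar, the top 24 mm, measures 60 mm across the flat sides outside: grip it there. Origin: centre of its underside, z up; x and y are square to its sides.
- pot_hex: The six-sided plant pot. Painted dull maroon-pink like the others, open on top, hollow, wall 4 mm, about 150 g, standing upright. 66 mm tall; foot 44 mm across the flat sides, widening to 52 mm; the upright collar, the top 24 mm, measures 60 mm across the flat sides outside: grip it there. Origin: centre of its underside, z up; x is square to one pair of its flat sides (the others are 60 degrees round).
- saucer_round_large: The large round saucer. Plain terracotta saucer, loose on the bench, about 140 g: 76 mm in diameter outside, 68 mm in diameter inside the lip, flat floor 4 mm above its underside, lip 12 mm high and 4 mm thick. Origin at the centre of its underside, z up.
- saucer_round_small: The small round saucer. Plain terracotta saucer, loose on the bench, about 80 g: 58 mm in diameter outside, 50 mm in diameter inside the lip, flat floor 4 mm above its underside, lip 12 mm high and 4 mm thick. Origin at the centre of its underside, z up.
- saucer_square: The square saucer. Plain terracotta saucer, loose on the bench, about 140 g: 72 mm across the flat sides outside, 64 mm across the flat sides inside the lip, flat floor 4 mm above its underside, lip 12 mm high and 4 mm thick. Origin at the centre of its underside, z up; x and y are square to its sides. Its pot stands flat in it at any turn.
- saucer_hex: The six-sided saucer. Plain terracotta saucer, loose on the bench, about 130 g: 72 mm across the flat sides outside, 64 mm across the flat sides inside the lip, flat floor 4 mm above its underside, lip 12 mm high and 4 mm thick. Origin at the centre of its underside, z up; x is square to one pair of its flat sides (the others are 60 degrees round). Its pot stands flat in it at any turn.
- paint_tin: Bystander: upright closed white paint tin with a blue band and metal lid, 77 mm in diameter, 90 mm tall, about 550 g. Origin at the centre of its underside.
- jar: Bystander: upright closed glass jar with a brass screw lid, 62 mm in diameter, 95 mm tall, about 350 g. Origin at the centre of its underside.
Mind the look-alikes: they are no part of the job. Leave any green look-alike of the pot_square alone.

How it is judged:
By the outcome, as a careful person would: the job done as asked, in the order asked, and still so for the second after the job is handed in, with the robot touching nothing.
It also fails if it takes over 115 s, if anything falls off the work surface, if the arm or the gripper's body presses on something with over 40 N, if the wrist force passes 120 N, or if a joint passes its speed limit or range.

## Working session

There is one attempt and no reset: what is moved stays moved. The work goes in short steps, Python scripts to look and compute and a tool call to move; the robot and the scene stay as the last step left them, time stands still between calls to the robot, and variables do not carry over. Pictures are saved under pics/ and viewed, at most 14 in all, crops included, and the job is handed in when it is done.

Besides the shell and the picture viewer there is one more tool, called after ">>>" by a JSON object that holds its "name" and its "arguments", one argument or row to a line. apply_moves: Moves the arm, as the interface text tells. Its arguments: {"type":"object","properties":{"targets":{"type":"array","items":{"type":"object","properties":{"dp":{"type":"array","items":{"type":"number"}},"yaw":{"type":"number"}}}},"grip":{"type":"number"},"squeeze":{"type":"number"}},"required":["targets"]}

```bash
mkdir -p pics
cat > h.py <<'E'
import numpy as np, cv2
from plant import get_state, cams, r
def cloud(c, s=None):
    H,W=c['range_z'].shape
    u,v=np.meshgrid(np.arange(W),np.arange(H))
    K=np.array([[c['fx'],0,c['cx']],[0,c['fy'],c['cy']],[0,0,1.]])
    p=cv2.undistortPointsIter(np.stack([u,v],-1).reshape(-1,1,2).astype(float),K,np.array([c['k1'],0,0,0,0.]),None,None,(3,30,1e-9)).reshape(H,W,2)
    z=c['range_z']; P=np.stack([p[...,0]*z,p[...,1]*z,z],-1).astype(float)
    if 'R' in c and c['R'] is not None: X=(P-np.array(c['t']))@np.array(c['R'])
    else:
        T=np.array(c['T_tool_cam']); P=P@T[:3,:3].T+T[:3,3]
        from scipy.spatial.transform import Rotation as Ro
        X=P@Ro.from_euler('xyz',s['eef_rot'],degrees=True).as_matrix().T+np.array(s['tcp_pos'])
    X[z==0]=np.nan
    return X
E
python3 - <<'E'
from h import *
print(get_state())
for n in ('top','side'):
    c=cams.capture(n); X=cloud(c); np.save(n+'.npy',X); cv2.imwrite(f'pics/{n}1.png',c['image'][...,::-1])
    np.save(n+'_im.npy',c['image'])
    print(n,c['fx'],c['k1'],np.nanpercentile(X.reshape(-1,3),[2,50,98],axis=0).round(3))
E
```

```text
{'time_s': 0.0, 'joints': array([-5.30505252e+01,  2.05924173e+01,  6.32788376e-01, -1.92820688e-02,
       -7.01372239e+01, -1.65078602e+01]), 'qd': array([-0.00557994, -0.05432979,  0.0671243 ,  0.06807072,  0.21772015,
        0.02646878]), 'joint_torque': array([ 1.41250261e-03, -5.82724857e+01,  2.93059909e+01,  6.99716270e+00,
        6.90697329e-03, -1.72044456e-04]), 'tcp_pos': array([ 0.23556184, -0.63206393,  0.24760674]), 'eef_rot': array([ 1.79901989e+02, -1.01438989e-02, -1.59564944e+02]), 'contact_force': array([0.14958196, 0.46016671, 0.14050762]), 'moment': array([ 0.03269667, -0.02134803,  0.02208994]), 'gripper_force': 0.0, 'gripper_width': 0.08762707341454015}
top 462.8514800799218 -0.12179514592448848 [[ 0.081 -0.897 -0.756]
 [ 0.55   0.01  -0.   ]
 [ 1.565  0.916  0.306]]
side 396.65115621718263 -0.10579910564082716 [[-5.800e-02 -1.775e+00 -7.550e-01]
 [ 5.510e-01  3.900e-02 -1.000e-03]
 [ 2.083e+00  5.240e-01  5.230e-01]]
```

View pics/top1.png

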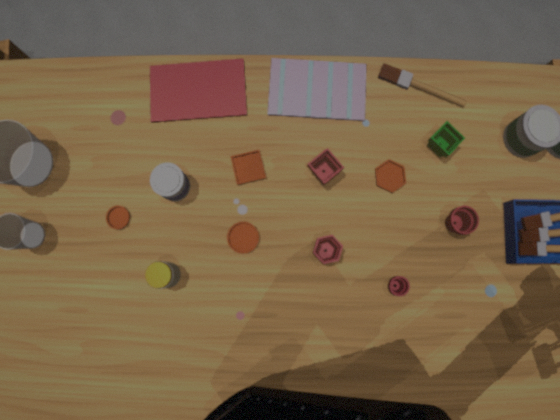

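View pics/side1.png

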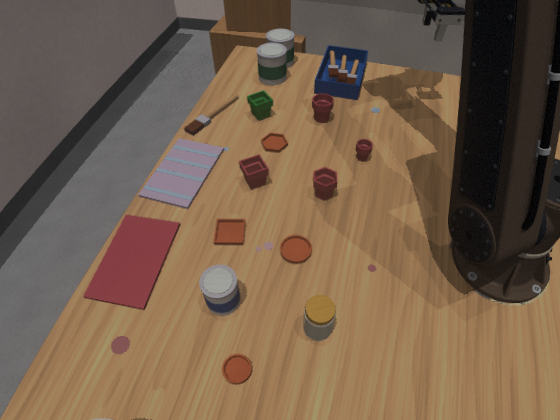

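The top view shows the pots: square at (325,168), hex (328,250), large round (462,221) and small round (399,286). The saucers are hex (390,177), square (249,167), large round (243,237) and small round (118,217). The tin is at (170,182) and the jar at (162,275). The green square pot at (445,140) is the look-alike and stays put; the maroon square one at (325,168) fits the description.

```bash
cat >> h.py <<'E'
from scipy.optimize import least_squares
def fit(P, kind, size):
    """outer outline fit of xy points P: size = diameter / across flats. returns x,y,ang"""
    n={'r':0,'s':4,'h':6}[kind]
    hull=cv2.convexHull(P.astype(np.float32)).reshape(-1,2).astype(float)
    # dense hull
    Q=np.concatenate([np.linspace(hull[i-1],hull[i],max(2,int(np.linalg.norm(hull[i]-hull[i-1])/.001)),endpoint=False) for i in range(len(hull))])
    def res(p,a=None):
        d=Q-p[:2]
        if n==0: s=np.hypot(*d.T)
        else:
            t=np.deg2rad(a)+np.arange(n)*2*np.pi/n
            s=(d@np.stack([np.cos(t),np.sin(t)])).max(1)
        return s-p[2]/2
    best=None
    for a in ([0] if n==0 else np.arange(0,360/n,1.)):
        o=least_squares(res,[*hull.mean(0),size],args=(a,))
        if best is None or o.cost<best[0]: best=(o.cost,o.x,a)
    return np.r_[best[1],best[2],np.sqrt(2*best[0]/len(Q))*1000]
E
python3 - <<'E'
from h import *
X=np.load('top.npy')
items=dict(P_sq=(325,168,'s',.06,.066),P_hex=(328,250,'h',.06,.066),P_L=(462,221,'r',.066,.072),P_S=(399,286,'r',.046,.052),
S_hex=(390,177,'h',.072,.012),S_sq=(249,167,'s',.072,.012),S_L=(243,237,'r',.076,.012),S_S=(118,217,'r',.058,.012),
tin=(169,181,'r',.077,.09),jar=(160,275,'r',.062,.095),green=(445,140,'s',.06,.066))
for k,(u,v,kd,s,h) in items.items():
    w=X[v-24:v+25,u-24:u+25].reshape(-1,3); w=w[~np.isnan(w[:,0])]
    top=np.percentile(w[:,2],99)
    q=w[w[:,2]>(h-.008 if h>.02 else .004)]
    print(k,len(q),top.round(3),fit(q[:,:2],kd,s).round(4), np.hypot(*q[:,:2].mean(0)).round(3))
E
```

```text
P_sq 218 0.067 [ 0.6447 -0.0931  0.0604 41.      0.3496] 0.651
P_hex 178 0.068 [ 0.4536 -0.0975  0.0596 13.      0.3823] 0.464
P_L 219 0.074 [ 0.523  -0.4111  0.0656  0.      1.05  ] 0.665
P_S 134 0.052 [ 0.3727 -0.262   0.0462  0.      0.4244] 0.456
S_hex 429 0.014 [ 0.6335 -0.2626  0.1121  9.      6.3669] 0.685
S_sq 498 0.014 [6.5020e-01 8.7600e-02 1.0250e-01 8.8000e+01 4.3207e+00] 0.659
S_L 449 0.013 [0.4803 0.096  0.1037 0.     5.7592] 0.491
S_S 298 0.013 [0.5316 0.4025 0.1247 0.     5.6041] 0.662
tin 905 0.093 [0.6042 0.2641 0.0759 0.     0.4266] 0.659
jar 564 0.098 [0.3921 0.2726 0.0574 0.     0.6735] 0.477
green 214 0.067 [ 0.7162 -0.3817  0.0606 45.      0.8049] 0.81
```

Run:
```python
from h import *
X=np.load('top.npy'); im=np.load('top_im.npy')
hsv=cv2.cvtColor(im,cv2.COLOR_RGB2HSV)
items=dict(S_hex=(390,177,'h',.072),S_sq=(249,167,'s',.072),S_L=(243,237,'r',.076),S_S=(118,217,'r',.058))
for k,(u,v,kd,s) in items.items():
    sl=(slice(v-24,v+25),slice(u-24,u+25))
    print(hsv[v,u],hsv[v-22,u-22],end=' ')
    m=((hsv[sl][...,1]>190)&(hsv[sl][...,0]<13)).astype(np.uint8)
    n,l,st,ce=cv2.connectedComponentsWithStats(m); i=l[24,24]; 
    w=X[sl][l==i]; w=w[~np.isnan(w[:,0])]
    print(k,len(w),fit(w[:,:2],kd,s).round(4),w.mean(0).round(4))
c=cams.capture('wrist'); print(c['T_tool_cam'],c['fx'],c['k1']); cv2.imwrite('pics/w0.png',c['image'][...,::-1])
```

```text
[ 10 169 131] [ 20 109 136] S_hex 2391 [ 0.6344 -0.2583  0.1314 46.      7.0584] [ 0.6333 -0.2573  0.0012]
[ 10 171 128] [ 17 117 140] S_sq 2395 [0.6545 0.0857 0.1189 1.     0.9663] [0.6535 0.0854 0.0016]
[ 10 171 134] [ 19 118 136] S_L 2392 [0.484  0.0965 0.1317 0.     7.1054] [0.4835 0.0961 0.0014]
[ 11 175 131] [ 23 100 138] S_S 2393 [0.5282 0.403  0.1378 0.     7.3977] [0.5276 0.4019 0.0008]
[[-4.00865551e-04 -9.66048878e-01 -2.58359061e-01  7.00699282e-02]
 [ 9.99997756e-01  1.50201944e-04 -2.11321047e-03 -1.40352863e-04]
 [ 2.08027063e-03 -2.58359328e-01  9.66046650e-01 -1.36282538e-01]
 [ 0.00000000e+00  0.00000000e+00  0.00000000e+00  1.00000000e+00]] 356.54313461096046 -0.0662330554832191
```

Run:
```python
from h import *
X=np.load('top.npy'); im=np.load('top_im.npy')
hsv=cv2.cvtColor(im,cv2.COLOR_RGB2HSV)
items=dict(S_hex=(390,177,'h',.072),S_sq=(249,167,'s',.072),S_L=(243,237,'r',.076),S_S=(118,217,'r',.058))
for k,(u,v,kd,s) in items.items():
    sl=(slice(v-24,v+25),slice(u-24,u+25))
    m=((hsv[sl][...,1]>143)&(hsv[sl][...,0]<14)).astype(np.uint8)
    n,l,st,ce=cv2.connectedComponentsWithStats(m); i=l[24,24]
    w=X[sl][l==i]; w=w[~np.isnan(w[:,0])]
    print(k,len(w),fit(w[:,:2],kd,s).round(4),w.mean(0).round(4))
```

```text
S_hex 747 [ 0.6351 -0.2557  0.0714 35.      0.596 ] [ 0.6359 -0.2568  0.0051]
S_sq 869 [ 0.6526  0.0879  0.0724 15.      1.0909] [0.653  0.0879 0.0051]
S_L 801 [0.4826 0.0967 0.0751 0.     0.6242] [0.4828 0.0968 0.0049]
S_S 435 [0.5262 0.3999 0.0564 0.     0.6628] [0.5268 0.4015 0.0056]
```

>>> {"name": "apply_moves", "arguments": {
  "targets": [
    {"dp": [0.02,0.027,0],"yaw": 2},
    {"dp": [0.041,0.054,0],"yaw": 4},
    {"dp": [0.062,0.082,0],"yaw": 6},
    {"dp": [0.085,0.112,0],"yaw": 8},
    {"dp": [0.108,0.142,0],"yaw": 10},
    {"dp": [0.131,0.172,0],"yaw": 12},
    {"dp": [0.154,0.202,0],"yaw": 14},
    {"dp": [0.177,0.232,0],"yaw": 16},
    {"dp": [0.2,0.263,0],"yaw": 18},
    {"dp": [0.223,0.293,0],"yaw": 20.6},
    {"dp": [0.246,0.324,0],"yaw": 20.6},
    {"dp": [0.269,0.354,-0.01],"yaw": 20.6},
    {"dp": [0.292,0.385,-0.02],"yaw": 20.6},
    {"dp": [0.315,0.415,-0.03],"yaw": 20.6},
    {"dp": [0.338,0.445,-0.04],"yaw": 20.6},
    {"dp": [0.36,0.475,-0.05],"yaw": 20.6},
    {"dp": [0.38,0.5,-0.05],"yaw": 20.6},
    {"dp": [0.4,0.525,-0.05],"yaw": 20.6},
    {"dp": [0.409,0.539,-0.05],"yaw": 20.6},
    {"dp": [0.409,0.539,-0.05],"yaw": 20.6}
  ],
  "grip": -1
}}

```text
time_s: 1.82
tcp_pos: [0.6464, -0.0906, 0.1976]
eef_rot: [180.0, -0.0, -138.8]
contact_force: [-0.3, -0.6, -0.3]
gripper_width: 0.0877
gripper_force: 0.0
```

```bash
cat > wr.py <<'E'
import sys; from h import *
# wr.py name kind size zmin zmax x y
n,kd,s,z0,z1,x,y=sys.argv[1],sys.argv[2],*map(float,sys.argv[3:8])
st=get_state(); c=cams.capture('wrist'); X=cloud(c,st); cv2.imwrite(f'pics/{n}.png',c['image'][...,::-1])
np.save('w.npy',X); np.save('w_im.npy',c['image'])
print('t',round(st['time_s'],2),'tcp',st['tcp_pos'].round(4),'rot',st['eef_rot'].round(1),'j',st['joints'].round(1))
P=X.reshape(-1,3); hsv=cv2.cvtColor(c['image'],cv2.COLOR_RGB2HSV).reshape(-1,3)
ok=(P[:,2]>z0)&(P[:,2]<z1)&(np.hypot(P[:,0]-x,P[:,1]-y)<s*.8)
if z1<.03: ok&=(hsv[:,1]>143)&(hsv[:,0]<14)
q=P[ok]
print(len(q),q.mean(0).round(4),fit(q[:,:2],kd,s).round(4))
E
python3 wr.py w1 s .06 .055 .075 .645 -.093
```

```text
t 1.82 tcp [ 0.6464 -0.0906  0.1976] rot [ 180.    -0.  -138.8] j [  9.1  20.4  -6.3  -0.  -63.3 -57.9]
2030 [ 0.645  -0.0948  0.0645] [ 0.6445 -0.0951  0.0601 40.      0.2076]
```

View pics/w1.png

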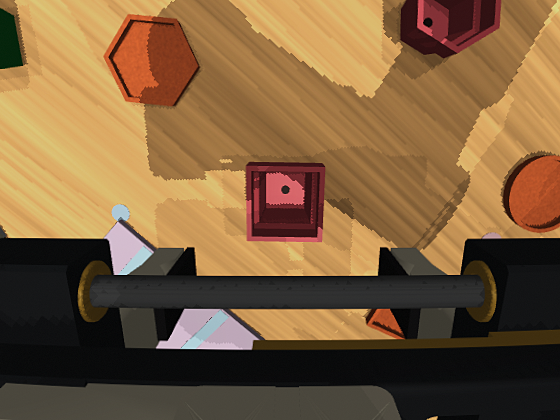

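The wrist view shows the maroon square pot at (286,200) centred between the fingers, with the hex saucer at (153,60) and the large round saucer at (540,190). The wrist and top estimates of the pot agree to 2 mm.

>>> {"name": "apply_moves", "arguments": {
  "targets": [
    {"dp": [-0.0005,-0.0015,-0.01],"yaw": -0.5},
    {"dp": [-0.0005,-0.0015,-0.03],"yaw": -0.5},
    {"dp": [-0.0005,-0.0015,-0.055],"yaw": -0.5},
    {"dp": [-0.0005,-0.0015,-0.08],"yaw": -0.5},
    {"dp": [-0.0005,-0.0015,-0.105],"yaw": -0.5},
    {"dp": [-0.0005,-0.0015,-0.125],"yaw": -0.5},
    {"dp": [-0.0005,-0.0015,-0.137],"yaw": -0.5},
    {"dp": [-0.0005,-0.0015,-0.141],"yaw": -0.5},
    {"dp": [-0.0005,-0.0015,-0.141],"yaw": -0.5},
    {"dp": [-0.0005,-0.0015,-0.141],"yaw": -0.5},
    {"dp": [-0.0005,-0.0015,-0.141],"yaw": -0.5}
  ]
}}

```text
time_s: 2.78
tcp_pos: [0.6451, -0.0951, 0.0591]
eef_rot: [-179.9, 0.1, -139.5]
contact_force: [0.2, -0.3, 0.2]
gripper_width: 0.0872
gripper_force: 0.0
```

>>> {"name": "apply_moves", "arguments": {
  "targets": [
    {"dp": [0,0,0],"yaw": 0},
    {"dp": [0,0,0],"yaw": 0},
    {"dp": [0,0,0],"yaw": 0},
    {"dp": [0,0,0],"yaw": 0},
    {"dp": [0,0,0],"yaw": 0},
    {"dp": [0,0,0],"yaw": 0},
    {"dp": [0,0,0],"yaw": 0},
    {"dp": [0,0,0],"yaw": 0},
    {"dp": [0,0,0],"yaw": 0},
    {"dp": [0,0,0],"yaw": 0}
  ],
  "grip": 1,
  "squeeze": 18
}}

```text
time_s: 3.62
tcp_pos: [0.6443, -0.0949, 0.0578]
eef_rot: [-180.0, 0.0, -139.4]
contact_force: [-1.1, 1.6, 4.0]
gripper_width: 0.0599
gripper_force: 18.0
```

>>> {"name": "apply_moves", "arguments": {
  "targets": [
    {"dp": [0,0,0.01],"yaw": 0},
    {"dp": [0,0,0.025],"yaw": 0},
    {"dp": [0,0.005,0.04],"yaw": 0},
    {"dp": [0.001,0.02,0.05],"yaw": -3},
    {"dp": [0.002,0.04,0.05],"yaw": -7},
    {"dp": [0.003,0.065,0.05],"yaw": -11},
    {"dp": [0.004,0.09,0.05],"yaw": -15},
    {"dp": [0.005,0.115,0.05],"yaw": -19},
    {"dp": [0.006,0.14,0.05],"yaw": -22},
    {"dp": [0.007,0.16,0.05],"yaw": -25},
    {"dp": [0.008,0.175,0.05],"yaw": -25},
    {"dp": [0.008,0.181,0.045],"yaw": -25},
    {"dp": [0.008,0.181,0.035],"yaw": -25},
    {"dp": [0.008,0.181,0.028],"yaw": -25},
    {"dp": [0.008,0.181,0.025],"yaw": -25},
    {"dp": [0.008,0.181,0.025],"yaw": -25},
    {"dp": [0.008,0.181,0.025],"yaw": -25}
  ]
}}

```text
time_s: 5.03
tcp_pos: [0.652, 0.0849, 0.082]
eef_rot: [-180.0, -0.1, -164.5]
contact_force: [-0.8, 0.6, -2.4]
gripper_width: 0.06
gripper_force: 18.0
```

```bash
python3 wr.py w2 s .072 .004 .018 .653 .088
```

```text
t 5.03 tcp [0.652  0.0849 0.082 ] rot [-1.800e+02 -1.000e-01 -1.645e+02] j [ 24.4  27.  -12.8   0.  -50.3 -98.9]
2748 [0.6256 0.0798 0.0081] [6.2730e-01 7.9900e-02 4.4700e-02 6.0000e+01 7.4553e+00]
```

View pics/w2.png

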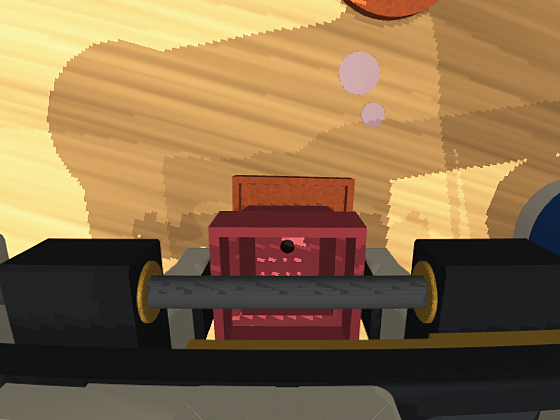

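The held pot hangs over the saucer, and the saucer's near outer edge shows at row 177, columns 233–354. I'll measure that edge against the jaws.

```bash
cat > edge.py <<'E'
import sys; from h import *
# lip points of saucer in tool frame (orange, z .006-.018)
X=np.load('w.npy'); im=np.load('w_im.npy'); st=get_state(); p=st['tcp_pos']; a=np.deg2rad(st['eef_rot'][2])
ex=np.array([np.cos(a),np.sin(a)]); ey=np.array([np.sin(a),-np.cos(a)])
hsv=cv2.cvtColor(im,cv2.COLOR_RGB2HSV); d=X[...,:2]-p[:2]; x,y=d@ex,d@ey
m=(hsv[...,1]>143)&(hsv[...,0]<14)&(X[...,2]>.002)&(X[...,2]<.02)&(np.hypot(x,y)<.06)
n,l,stt,_=cv2.connectedComponentsWithStats(m.astype(np.uint8)); i=1+np.argmax(stt[1:,4]); m=l==i
xs,ys=x[m],y[m]; print('lip top z',np.percentile(X[m][:,2],[50,95]))
print('n',m.sum(),'x edge',np.percentile(xs,[97,99.5]),'y',np.percentile(ys,[.5,2,98,99.5]).round(4),'ex',ex.round(3),'ey',ey.round(3))
if len(sys.argv)>1: # round saucer: fit outer arc with known radius
    R=float(sys.argv[1])/2; h=cv2.convexHull(np.c_[xs,ys].astype(np.float32)).reshape(-1,2); h=h[h[:,0]>np.percentile(h[:,0],30)]
    o=least_squares(lambda c:np.hypot(*(h-c).T)-R,[0,0],loss='soft_l1',f_scale=.001); print('centre tool',o.x.round(4),'world delta',(o.x[0]*ex+o.x[1]*ey).round(4))
E
python3 edge.py
```

```text
lip top z [0.00468428 0.01279731]
n 3760 x edge [0.035766   0.03642462] y [-0.0332 -0.0323  0.0372  0.0383] ex [-0.964 -0.267] ey [-0.267  0.964]
```

>>> {"name": "apply_moves", "arguments": {
  "targets": [
    {"dp": [-0.001,0.0025,0],"yaw": 0},
    {"dp": [-0.001,0.0025,-0.005],"yaw": 0},
    {"dp": [-0.001,0.0025,-0.01],"yaw": 0},
    {"dp": [-0.001,0.0025,-0.014],"yaw": 0},
    {"dp": [-0.001,0.0025,-0.017],"yaw": 0},
    {"dp": [-0.001,0.0025,-0.0185],"yaw": 0},
    {"dp": [-0.001,0.0025,-0.0195],"yaw": 0},
    {"dp": [-0.001,0.0025,-0.0205],"yaw": 0},
    {"dp": [-0.001,0.0025,-0.0205],"yaw": 0},
    {"dp": [-0.001,0.0025,-0.0205],"yaw": 0},
    {"dp": [-0.001,0.0025,-0.0205],"yaw": 0}
  ]
}}

```text
time_s: 6.0
tcp_pos: [0.6513, 0.0886, 0.0622]
eef_rot: [180.0, 0.0, -164.5]
contact_force: [0.7, -0.5, -1.6]
gripper_width: 0.0601
gripper_force: 18.0
```

>>> {"name": "apply_moves", "arguments": {
  "targets": [
    {"dp": [0,0,-0.0005],"yaw": 0},
    {"dp": [0,0,-0.0008],"yaw": 0},
    {"dp": [0,0,-0.0008],"yaw": 0},
    {"dp": [0,0,-0.0008],"yaw": 0}
  ]
}}

```text
time_s: 6.33
tcp_pos: [0.6514, 0.0886, 0.0618]
eef_rot: [-180.0, 0.0, -164.4]
contact_force: [-1.6, 0.6, 2.9]
gripper_width: 0.0599
gripper_force: 18.0
```

>>> {"name": "apply_moves", "arguments": {
  "targets": [
    {"dp": [0,0,0],"yaw": 0},
    {"dp": [0,0,0],"yaw": 0},
    {"dp": [0,0,0],"yaw": 0},
    {"dp": [0,0,0],"yaw": 0},
    {"dp": [0,0,0],"yaw": 0},
    {"dp": [0,0,0],"yaw": 0},
    {"dp": [0,0,0.01],"yaw": 0},
    {"dp": [0,0,0.03],"yaw": 0},
    {"dp": [0,0,0.06],"yaw": 0},
    {"dp": [0,0,0.09],"yaw": 0},
    {"dp": [0,0,0.12],"yaw": 0},
    {"dp": [0,0,0.13],"yaw": 0},
    {"dp": [0,0,0.13],"yaw": 0},
    {"dp": [0,0,0.13],"yaw": 0}
  ],
  "grip": -1
}}

```text
time_s: 7.5
tcp_pos: [0.6514, 0.0887, 0.1925]
eef_rot: [180.0, 0.1, -164.5]
contact_force: [-0.3, -0.6, -0.6]
gripper_width: 0.0875
gripper_force: 0.0
```

```bash
python3 wr.py w3 s .06 .06 .08 .6515 .089; python3 edge.py
```

```text
t 7.5 tcp [0.6514 0.0887 0.1925] rot [ 1.800e+02  1.000e-01 -1.645e+02] j [ 24.7  21.   -6.2  -0.  -62.7 -99.2]
2172 [0.6519 0.0881 0.0687] [ 0.6519  0.0879  0.0602 15.      0.1953]
lip top z [0.00508842 0.01294932]
n 1065 x edge [0.03520028 0.03602678] y [-0.037  -0.0362  0.0333  0.0342] ex [-0.963 -0.268] ey [-0.268  0.963]
```

View pics/w3.png

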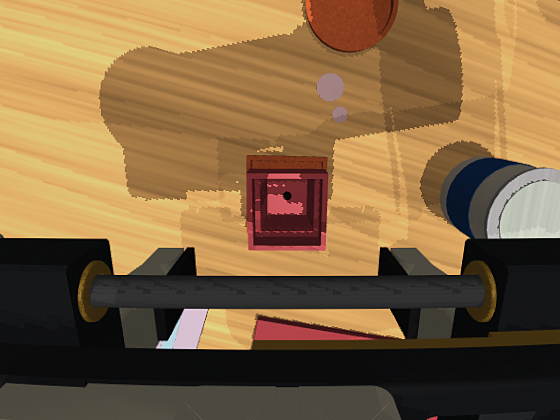

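The square pot sits in its saucer, level and within about 1 mm of centre. The hex pot is next.

>>> {"name": "apply_moves", "arguments": {
  "targets": [
    {"dp": [-0.01,-0.01,0],"yaw": 2},
    {"dp": [-0.028,-0.026,0],"yaw": 5},
    {"dp": [-0.048,-0.045,0],"yaw": 8},
    {"dp": [-0.07,-0.065,0],"yaw": 11},
    {"dp": [-0.092,-0.086,0],"yaw": 14},
    {"dp": [-0.114,-0.107,0],"yaw": 17},
    {"dp": [-0.136,-0.128,0],"yaw": 20},
    {"dp": [-0.156,-0.147,0],"yaw": 23},
    {"dp": [-0.174,-0.164,0],"yaw": 26},
    {"dp": [-0.188,-0.177,0],"yaw": 27.5},
    {"dp": [-0.196,-0.184,0],"yaw": 27.5},
    {"dp": [-0.198,-0.186,0],"yaw": 27.5},
    {"dp": [-0.198,-0.186,0],"yaw": 27.5},
    {"dp": [-0.198,-0.186,0],"yaw": 27.5}
  ]
}}

```text
time_s: 8.72
tcp_pos: [0.4539, -0.0972, 0.1911]
eef_rot: [-180.0, -0.0, -137.0]
contact_force: [0.0, 0.4, 0.3]
gripper_width: 0.0876
gripper_force: 0.0
```

```bash
python3 wr.py w4 h .06 .055 .075 .4536 -.0975
```

```text
t 8.72 tcp [ 0.4539 -0.0972  0.1911] rot [-180.   -0. -137.] j [ 12.3   3.2 -29.8   0.  -57.  -59.3]
1879 [ 0.4549 -0.0989  0.0645] [ 0.4541 -0.0995  0.0602 13.      0.1207]
```

>>> {"name": "apply_moves", "arguments": {
  "targets": [
    {"dp": [0,-0.002,-0.01],"yaw": 0},
    {"dp": [0,-0.002,-0.03],"yaw": 0},
    {"dp": [0,-0.002,-0.055],"yaw": 0},
    {"dp": [0,-0.002,-0.08],"yaw": 0},
    {"dp": [0,-0.002,-0.105],"yaw": 0},
    {"dp": [0,-0.002,-0.122],"yaw": 0},
    {"dp": [0,-0.002,-0.13],"yaw": 0},
    {"dp": [0,-0.002,-0.133],"yaw": 0},
    {"dp": [0,-0.002,-0.133],"yaw": 0},
    {"dp": [0,-0.002,-0.133],"yaw": 0},
    {"dp": [0,-0.002,-0.133],"yaw": 0}
  ]
}}

```text
time_s: 9.68
tcp_pos: [0.4541, -0.0993, 0.0592]
eef_rot: [-179.9, 0.1, -136.9]
contact_force: [-0.0, -0.4, -0.1]
gripper_width: 0.0872
gripper_force: 0.0
```

>>> {"name": "apply_moves", "arguments": {
  "targets": [
    {"dp": [0,0,0],"yaw": 0},
    {"dp": [0,0,0],"yaw": 0},
    {"dp": [0,0,0],"yaw": 0},
    {"dp": [0,0,0],"yaw": 0},
    {"dp": [0,0,0],"yaw": 0},
    {"dp": [0,0,0],"yaw": 0},
    {"dp": [0,0,0],"yaw": 0},
    {"dp": [0,0,0],"yaw": 0},
    {"dp": [0,0,0],"yaw": 0}
  ],
  "grip": 1,
  "squeeze": 18
}}

```text
time_s: 10.43
tcp_pos: [0.4533, -0.0995, 0.0585]
eef_rot: [-180.0, 0.0, -137.0]
contact_force: [-2.1, 1.1, 6.3]
gripper_width: 0.0599
gripper_force: 18.0
```

>>> {"name": "apply_moves", "arguments": {
  "targets": [
    {"dp": [0,0,0.01],"yaw": 0},
    {"dp": [0,0,0.025],"yaw": 0},
    {"dp": [0.006,-0.005,0.04],"yaw": 1},
    {"dp": [0.02,-0.017,0.05],"yaw": 3},
    {"dp": [0.038,-0.033,0.05],"yaw": 5},
    {"dp": [0.058,-0.05,0.05],"yaw": 7},
    {"dp": [0.078,-0.068,0.05],"yaw": 10},
    {"dp": [0.1,-0.087,0.05],"yaw": 13},
    {"dp": [0.12,-0.104,0.05],"yaw": 16},
    {"dp": [0.14,-0.121,0.05],"yaw": 19},
    {"dp": [0.157,-0.136,0.05],"yaw": 22},
    {"dp": [0.17,-0.147,0.05],"yaw": 22},
    {"dp": [0.178,-0.154,0.05],"yaw": 22},
    {"dp": [0.181,-0.157,0.045],"yaw": 22},
    {"dp": [0.181,-0.157,0.035],"yaw": 22},
    {"dp": [0.181,-0.157,0.028],"yaw": 22},
    {"dp": [0.181,-0.157,0.025],"yaw": 22},
    {"dp": [0.181,-0.157,0.025],"yaw": 22},
    {"dp": [0.181,-0.157,0.025],"yaw": 22}
  ]
}}

```text
time_s: 12.02
tcp_pos: [0.6338, -0.2559, 0.0832]
eef_rot: [180.0, -0.0, -114.9]
contact_force: [0.6, 0.9, -0.5]
gripper_width: 0.0597
gripper_force: 18.0
```

```bash
python3 wr.py w5 h .072 .004 .018 .635 -.2565; python3 edge.py
```

```text
t 12.02 tcp [ 0.6338 -0.2559  0.0832] rot [ 180.    -0.  -114.9] j [ -5.7  29.   -9.1   0.  -52.  -19.2]
2845 [ 0.627  -0.2761  0.0081] [ 0.6283 -0.2727  0.0535 41.      6.6663]
lip top z [0.00451676 0.01270567]
n 4044 x edge [0.03752742 0.0403706 ] y [-0.0366 -0.0356  0.0336  0.0347] ex [-0.421 -0.907] ey [-0.907  0.421]
```

View pics/w5.png

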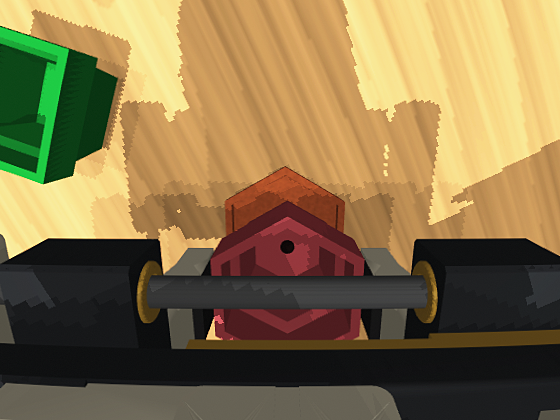

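The hex saucer's near corner is at (284,167) and its side edges at columns 225–344, so only about a 1 mm correction is needed. Setting it down.

>>> {"name": "apply_moves", "arguments": {
  "targets": [
    {"dp": [0.001,-0.0005,0],"yaw": 0},
    {"dp": [0.001,-0.0005,-0.005],"yaw": 0},
    {"dp": [0.001,-0.0005,-0.01],"yaw": 0},
    {"dp": [0.001,-0.0005,-0.014],"yaw": 0},
    {"dp": [0.001,-0.0005,-0.017],"yaw": 0},
    {"dp": [0.001,-0.0005,-0.0185],"yaw": 0},
    {"dp": [0.001,-0.0005,-0.0195],"yaw": 0},
    {"dp": [0.001,-0.0005,-0.0205],"yaw": 0},
    {"dp": [0.001,-0.0005,-0.021],"yaw": 0},
    {"dp": [0.001,-0.0005,-0.021],"yaw": 0},
    {"dp": [0.001,-0.0005,-0.021],"yaw": 0},
    {"dp": [0.001,-0.0005,-0.021],"yaw": 0}
  ]
}}

```text
time_s: 13.07
tcp_pos: [0.6353, -0.257, 0.0626]
eef_rot: [-180.0, 0.0, -115.0]
contact_force: [-1.0, 0.9, 1.7]
gripper_width: 0.06
gripper_force: 18.0
```

>>> {"name": "apply_moves", "arguments": {
  "targets": [
    {"dp": [0,0,0],"yaw": 0},
    {"dp": [0,0,0],"yaw": 0},
    {"dp": [0,0,0],"yaw": 0},
    {"dp": [0,0,0],"yaw": 0},
    {"dp": [0,0,0],"yaw": 0},
    {"dp": [0,0,0],"yaw": 0},
    {"dp": [0,0,0.01],"yaw": 0},
    {"dp": [0,0,0.03],"yaw": 0},
    {"dp": [0,0,0.06],"yaw": 0},
    {"dp": [0,0,0.09],"yaw": 0},
    {"dp": [0,0,0.12],"yaw": 0},
    {"dp": [0,0,0.135],"yaw": 0},
    {"dp": [0,0,0.135],"yaw": 0},
    {"dp": [0,0,0.135],"yaw": 0}
  ],
  "grip": -1
}}

```text
time_s: 14.23
tcp_pos: [0.6357, -0.257, 0.1994]
eef_rot: [-179.8, 0.1, -115.0]
contact_force: [-0.2, 0.3, -1.0]
gripper_width: 0.0877
gripper_force: 0.0
```

```bash
python3 wr.py w6 h .06 .06 .08 .635 -.257; python3 edge.py
```

```text
t 14.23 tcp [ 0.6357 -0.257   0.1994] rot [-1.798e+02  1.000e-01 -1.150e+02] j [ -5.8  23.2  -1.8  -0.  -64.8 -19.2]
1779 [ 0.6359 -0.256   0.0686] [ 0.6356 -0.2566  0.0602 35.      0.1973]
lip top z [0.00526179 0.01293566]
n 1035 x edge [0.03814521 0.04006143] y [-0.036  -0.035   0.0348  0.0357] ex [-0.422 -0.907] ey [-0.907  0.422]
```

>>> {"name": "apply_moves", "arguments": {
  "targets": [
    {"dp": [-0.007,-0.01,0],"yaw": 0},
    {"dp": [-0.02,-0.028,0],"yaw": 0},
    {"dp": [-0.036,-0.05,0],"yaw": 0},
    {"dp": [-0.053,-0.073,0],"yaw": 0},
    {"dp": [-0.07,-0.096,0],"yaw": 0},
    {"dp": [-0.086,-0.119,0],"yaw": 0},
    {"dp": [-0.1,-0.138,0],"yaw": 0},
    {"dp": [-0.109,-0.15,0],"yaw": 0},
    {"dp": [-0.1125,-0.155,0],"yaw": 0},
    {"dp": [-0.1125,-0.155,0],"yaw": 0},
    {"dp": [-0.1125,-0.155,0],"yaw": 0}
  ]
}}

```text
time_s: 15.2
tcp_pos: [0.5227, -0.4118, 0.1968]
eef_rot: [180.0, 0.0, -115.0]
contact_force: [-0.3, -0.4, 0.6]
gripper_width: 0.0877
gripper_force: 0.0
```

```bash
python3 wr.py w7 r .066 .06 .08 .523 -.412
```

```text
t 15.2 tcp [ 0.5227 -0.4118  0.1968] rot [ 180.    0. -115.] j [-21.5  21.6  -4.6  -0.  -63.8  -3.5]
1924 [ 0.5236 -0.4108  0.0702] [ 0.5228 -0.4126  0.0659  0.      0.1228]
```

>>> {"name": "apply_moves", "arguments": {
  "targets": [
    {"dp": [0,-0.001,-0.01],"yaw": 0},
    {"dp": [0,-0.001,-0.03],"yaw": 0},
    {"dp": [0,-0.001,-0.055],"yaw": 0},
    {"dp": [0,-0.001,-0.08],"yaw": 0},
    {"dp": [0,-0.001,-0.105],"yaw": 0},
    {"dp": [0,-0.001,-0.122],"yaw": 0},
    {"dp": [0,-0.001,-0.13],"yaw": 0},
    {"dp": [0,-0.001,-0.133],"yaw": 0},
    {"dp": [0,-0.001,-0.133],"yaw": 0},
    {"dp": [0,-0.001,-0.133],"yaw": 0},
    {"dp": [0,-0.001,-0.133],"yaw": 0}
  ]
}}

```text
time_s: 16.17
tcp_pos: [0.5237, -0.4132, 0.0656]
eef_rot: [-179.9, -0.0, -114.9]
contact_force: [0.2, 0.2, -0.0]
gripper_width: 0.0874
gripper_force: 0.0
```

>>> {"name": "apply_moves", "arguments": {
  "targets": [
    {"dp": [0,0,0],"yaw": 0},
    {"dp": [0,0,0],"yaw": 0},
    {"dp": [0,0,0],"yaw": 0},
    {"dp": [0,0,0],"yaw": 0},
    {"dp": [0,0,0],"yaw": 0},
    {"dp": [0,0,0],"yaw": 0},
    {"dp": [0,0,0],"yaw": 0},
    {"dp": [0,0,0],"yaw": 0},
    {"dp": [0,0,0],"yaw": 0}
  ],
  "grip": 1,
  "squeeze": 20
}}

```text
time_s: 16.92
tcp_pos: [0.5228, -0.4131, 0.0647]
eef_rot: [-180.0, -0.0, -114.9]
contact_force: [-1.8, 1.2, 5.6]
gripper_width: 0.0669
gripper_force: 20.0
```

>>> {"name": "apply_moves", "arguments": {
  "targets": [
    {"dp": [0,0,0.01],"yaw": 0},
    {"dp": [0,0,0.03],"yaw": 0},
    {"dp": [0,0,0.055],"yaw": 0},
    {"dp": [0,0.005,0.078],"yaw": 0},
    {"dp": [-0.001,0.015,0.09],"yaw": 0},
    {"dp": [-0.003,0.032,0.09],"yaw": 0},
    {"dp": [-0.005,0.055,0.09],"yaw": 0},
    {"dp": [-0.007,0.082,0.09],"yaw": 0},
    {"dp": [-0.01,0.112,0.09],"yaw": 0},
    {"dp": [-0.012,0.144,0.09],"yaw": 0},
    {"dp": [-0.014,0.176,0.09],"yaw": 0},
    {"dp": [-0.017,0.208,0.09],"yaw": 0},
    {"dp": [-0.019,0.24,0.09],"yaw": 0},
    {"dp": [-0.022,0.272,0.09],"yaw": 0},
    {"dp": [-0.025,0.304,0.09],"yaw": 0},
    {"dp": [-0.027,0.336,0.09],"yaw": 0},
    {"dp": [-0.03,0.368,0.09],"yaw": 0},
    {"dp": [-0.032,0.4,0.09],"yaw": 0},
    {"dp": [-0.034,0.43,0.09],"yaw": 0},
    {"dp": [-0.036,0.456,0.09],"yaw": 0}
  ]
}}

```text
time_s: 18.58
tcp_pos: [0.4857, 0.0451, 0.1542]
eef_rot: [180.0, 0.0, -114.9]
contact_force: [-0.3, 0.4, -1.6]
gripper_width: 0.0674
gripper_force: 20.0
```

>>> {"name": "apply_moves", "arguments": {
  "targets": [
    {"dp": [-0.002,0.023,0],"yaw": 0},
    {"dp": [-0.003,0.04,0],"yaw": 0},
    {"dp": [-0.004,0.05,-0.005],"yaw": 0},
    {"dp": [-0.0045,0.0535,-0.015],"yaw": 0},
    {"dp": [-0.0045,0.0535,-0.03],"yaw": 0},
    {"dp": [-0.0045,0.0535,-0.045],"yaw": 0},
    {"dp": [-0.0045,0.0535,-0.057],"yaw": 0},
    {"dp": [-0.0045,0.0535,-0.063],"yaw": 0},
    {"dp": [-0.0045,0.0535,-0.065],"yaw": 0},
    {"dp": [-0.0045,0.0535,-0.065],"yaw": 0},
    {"dp": [-0.0045,0.0535,-0.065],"yaw": 0},
    {"dp": [-0.0045,0.0535,-0.065],"yaw": 0}
  ]
}}

```text
time_s: 19.58
tcp_pos: [0.4827, 0.0966, 0.0898]
eef_rot: [-180.0, 0.0, -115.0]
contact_force: [-0.0, -0.2, -1.7]
gripper_width: 0.0669
gripper_force: 20.0
```

```bash
python3 wr.py w8 r .076 .004 .018 .4826 .0967; python3 edge.py .076
```

```text
t 19.58 tcp [0.4827 0.0966 0.0898] rot [-180.    0. -115.] j [ 34.3  13.1 -33.8   0.  -43.  -59.2]
2661 [0.4733 0.0766 0.008 ] [0.4759 0.0827 0.058  0.     6.7198]
lip top z [0.00452142 0.01271088]
n 3738 x edge [0.03706402 0.03838223] y [-0.0367 -0.0349  0.0353  0.0372] ex [-0.422 -0.907] ey [-0.907  0.422]
centre tool [0.0009 0.0002] world delta [-0.0006 -0.0008]
```

View pics/w8.png

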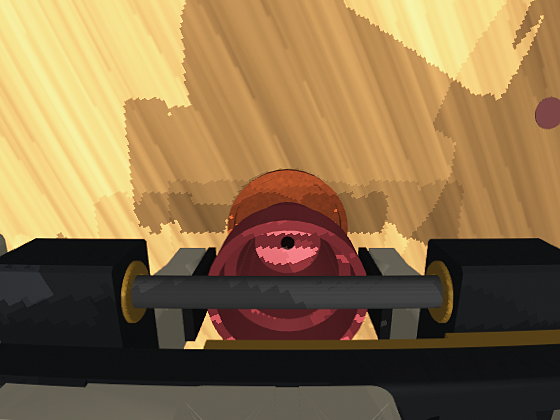

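The saucer's rim arc, top at (288,169), is centred under the pot to within 1 mm. Lowering.

>>> {"name": "apply_moves", "arguments": {
  "targets": [
    {"dp": [-0.0005,-0.0005,0],"yaw": 0},
    {"dp": [-0.0005,-0.0005,-0.005],"yaw": 0},
    {"dp": [-0.0005,-0.0005,-0.01],"yaw": 0},
    {"dp": [-0.0005,-0.0005,-0.014],"yaw": 0},
    {"dp": [-0.0005,-0.0005,-0.017],"yaw": 0},
    {"dp": [-0.0005,-0.0005,-0.0185],"yaw": 0},
    {"dp": [-0.0005,-0.0005,-0.0195],"yaw": 0},
    {"dp": [-0.0005,-0.0005,-0.0205],"yaw": 0},
    {"dp": [-0.0005,-0.0005,-0.021],"yaw": 0},
    {"dp": [-0.0005,-0.0005,-0.021],"yaw": 0},
    {"dp": [-0.0005,-0.0005,-0.021],"yaw": 0},
    {"dp": [-0.0005,-0.0005,-0.021],"yaw": 0}
  ]
}}

```text
time_s: 20.63
tcp_pos: [0.4818, 0.0961, 0.0687]
eef_rot: [-180.0, 0.0, -115.0]
contact_force: [-2.3, 1.1, 7.2]
gripper_width: 0.067
gripper_force: 20.0
```

Contact is light. Releasing and rising.

>>> {"name": "apply_moves", "arguments": {
  "targets": [
    {"dp": [0,0,0],"yaw": 0},
    {"dp": [0,0,0],"yaw": 0},
    {"dp": [0,0,0],"yaw": 0},
    {"dp": [0,0,0],"yaw": 0},
    {"dp": [0,0,0],"yaw": 0},
    {"dp": [0,0,0],"yaw": 0},
    {"dp": [0,0,0.01],"yaw": 0},
    {"dp": [0,0,0.03],"yaw": 0},
    {"dp": [0,0,0.06],"yaw": 0},
    {"dp": [0,0,0.09],"yaw": 0},
    {"dp": [0,0,0.115],"yaw": 0},
    {"dp": [0,0,0.125],"yaw": 0},
    {"dp": [0,0,0.125],"yaw": 0},
    {"dp": [0,0,0.125],"yaw": 0}
  ],
  "grip": -1
}}

```text
time_s: 21.8
tcp_pos: [0.4817, 0.0961, 0.1933]
eef_rot: [-180.0, 0.1, -115.0]
contact_force: [0.0, -0.5, -1.1]
gripper_width: 0.0875
gripper_force: 0.0
```

```bash
python3 wr.py w9 r .066 .065 .085 .4818 .096; python3 edge.py .076
```

```text
t 21.8 tcp [0.4817 0.0961 0.1933] rot [-1.80e+02  1.00e-01 -1.15e+02] j [ 34.3   5.7 -26.6  -0.  -57.6 -59.2]
2001 [0.4825 0.098  0.0743] [0.4817 0.0964 0.0658 0.     0.136 ]
lip top z [0.01069495 0.01303905]
n 1032 x edge [0.03658901 0.03758687] y [-0.0385 -0.0373  0.0342  0.036 ] ex [-0.422 -0.906] ey [-0.906  0.422]
centre tool [-0.0003 -0.001 ] world delta [ 0.0011 -0.0002]
```

>>> {"name": "apply_moves", "arguments": {
  "targets": [
    {"dp": [-0.004,-0.012,0],"yaw": 0},
    {"dp": [-0.01,-0.034,0],"yaw": 0},
    {"dp": [-0.019,-0.062,0],"yaw": 0},
    {"dp": [-0.028,-0.092,0],"yaw": 0},
    {"dp": [-0.037,-0.122,0],"yaw": 0},
    {"dp": [-0.046,-0.152,0],"yaw": 0},
    {"dp": [-0.055,-0.182,0],"yaw": 0},
    {"dp": [-0.064,-0.212,0],"yaw": 0},
    {"dp": [-0.073,-0.242,0],"yaw": 0},
    {"dp": [-0.082,-0.272,0],"yaw": 0},
    {"dp": [-0.091,-0.3,0],"yaw": 0},
    {"dp": [-0.099,-0.326,0],"yaw": 0},
    {"dp": [-0.105,-0.346,0],"yaw": 0},
    {"dp": [-0.109,-0.359,0],"yaw": 0},
    {"dp": [-0.109,-0.359,0],"yaw": 0},
    {"dp": [-0.109,-0.359,0],"yaw": 0},
    {"dp": [-0.109,-0.359,0],"yaw": 0}
  ]
}}

```text
time_s: 23.27
tcp_pos: [0.372, -0.2628, 0.1924]
eef_rot: [179.9, -0.0, -115.0]
contact_force: [0.3, 0.6, 0.1]
gripper_width: 0.0878
gripper_force: 0.0
```

```bash
python3 wr.py w10 r .046 .043 .06 .3727 -.263
```

```text
t 23.27 tcp [ 0.372  -0.2628  0.1924] rot [ 179.9   -0.  -115. ] j [-10.3   2.3 -30.5  -0.  -57.3 -14.6]
1053 [ 0.3731 -0.2633  0.0509] [ 0.3728 -0.2636  0.0458  0.      0.1692]
```

>>> {"name": "apply_moves", "arguments": {
  "targets": [
    {"dp": [0.0005,-0.0005,-0.01],"yaw": 0},
    {"dp": [0.0005,-0.0005,-0.03],"yaw": 0},
    {"dp": [0.0005,-0.0005,-0.055],"yaw": 0},
    {"dp": [0.0005,-0.0005,-0.08],"yaw": 0},
    {"dp": [0.0005,-0.0005,-0.105],"yaw": 0},
    {"dp": [0.0005,-0.0005,-0.128],"yaw": 0},
    {"dp": [0.0005,-0.0005,-0.14],"yaw": 0},
    {"dp": [0.0005,-0.0005,-0.146],"yaw": 0},
    {"dp": [0.0005,-0.0005,-0.146],"yaw": 0},
    {"dp": [0.0005,-0.0005,-0.146],"yaw": 0},
    {"dp": [0.0005,-0.0005,-0.146],"yaw": 0}
  ]
}}

```text
time_s: 24.23
tcp_pos: [0.3741, -0.2634, 0.0482]
eef_rot: [-179.9, 0.0, -114.9]
contact_force: [-0.7, -0.1, 1.2]
gripper_width: 0.0879
gripper_force: 0.0
```

>>> {"name": "apply_moves", "arguments": {
  "targets": [
    {"dp": [0,0,0],"yaw": 0},
    {"dp": [0,0,0],"yaw": 0},
    {"dp": [0,0,0],"yaw": 0},
    {"dp": [0,0,0],"yaw": 0},
    {"dp": [0,0,0],"yaw": 0},
    {"dp": [0,0,0],"yaw": 0},
    {"dp": [0,0,0],"yaw": 0},
    {"dp": [0,0,0],"yaw": 0},
    {"dp": [0,0,0],"yaw": 0},
    {"dp": [0,0,0],"yaw": 0}
  ],
  "grip": 1,
  "squeeze": 12
}}

```text
time_s: 25.07
tcp_pos: [0.3732, -0.2635, 0.0473]
eef_rot: [180.0, -0.0, -115.0]
contact_force: [-0.8, 0.4, 0.4]
gripper_width: 0.046
gripper_force: 12.0
```

>>> {"name": "apply_moves", "arguments": {
  "targets": [
    {"dp": [0,0,0.01],"yaw": 0},
    {"dp": [0,0,0.03],"yaw": 0},
    {"dp": [0,0,0.058],"yaw": 0},
    {"dp": [0,0,0.088],"yaw": 0},
    {"dp": [0.003,0.008,0.118],"yaw": 0},
    {"dp": [0.008,0.022,0.14],"yaw": 0},
    {"dp": [0.015,0.042,0.15],"yaw": 0},
    {"dp": [0.024,0.068,0.15],"yaw": 0},
    {"dp": [0.034,0.098,0.15],"yaw": 0},
    {"dp": [0.044,0.128,0.15],"yaw": 0},
    {"dp": [0.055,0.158,0.15],"yaw": 0},
    {"dp": [0.065,0.188,0.15],"yaw": 0},
    {"dp": [0.075,0.218,0.15],"yaw": 0},
    {"dp": [0.086,0.248,0.15],"yaw": 0},
    {"dp": [0.096,0.278,0.15],"yaw": 0},
    {"dp": [0.106,0.308,0.15],"yaw": 0},
    {"dp": [0.112,0.338,0.15],"yaw": 0},
    {"dp": [0.116,0.368,0.15],"yaw": 0},
    {"dp": [0.12,0.398,0.15],"yaw": 0},
    {"dp": [0.124,0.428,0.15],"yaw": 0}
  ]
}}

```text
time_s: 26.73
tcp_pos: [0.497, 0.166, 0.197]
eef_rot: [180.0, -0.0, -115.0]
contact_force: [1.2, 0.1, -0.2]
gripper_width: 0.0463
gripper_force: 12.0
```

>>> {"name": "apply_moves", "arguments": {
  "targets": [
    {"dp": [0.004,0.03,0],"yaw": 0},
    {"dp": [0.008,0.06,0],"yaw": 0},
    {"dp": [0.012,0.09,0],"yaw": 0},
    {"dp": [0.016,0.12,0],"yaw": 0},
    {"dp": [0.02,0.15,0],"yaw": 0},
    {"dp": [0.023,0.18,0],"yaw": 0},
    {"dp": [0.026,0.206,0],"yaw": 0},
    {"dp": [0.028,0.225,0],"yaw": 0},
    {"dp": [0.029,0.2355,-0.005],"yaw": 0},
    {"dp": [0.029,0.2355,-0.02],"yaw": 0},
    {"dp": [0.029,0.2355,-0.045],"yaw": 0},
    {"dp": [0.029,0.2355,-0.07],"yaw": 0},
    {"dp": [0.029,0.2355,-0.095],"yaw": 0},
    {"dp": [0.029,0.2355,-0.113],"yaw": 0},
    {"dp": [0.029,0.2355,-0.122],"yaw": 0},
    {"dp": [0.029,0.2355,-0.125],"yaw": 0},
    {"dp": [0.029,0.2355,-0.125],"yaw": 0},
    {"dp": [0.029,0.2355,-0.125],"yaw": 0},
    {"dp": [0.029,0.2355,-0.125],"yaw": 0}
  ]
}}

```text
time_s: 28.32
tcp_pos: [0.5269, 0.4007, 0.0738]
eef_rot: [-180.0, 0.1, -114.9]
contact_force: [-0.3, 0.4, -0.4]
gripper_width: 0.0462
gripper_force: 12.0
```

```bash
python3 wr.py w11 r .058 .004 .018 .526 .4; python3 edge.py .058
```

```text
t 28.32 tcp [0.5269 0.4007 0.0738] rot [-1.800e+02  1.000e-01 -1.149e+02] j [ 54.1  27.8 -12.8   0.  -49.3 -79.1]
2473 [0.5203 0.3885 0.0082] [0.5225 0.3932 0.0493 0.     4.3492]
lip top z [0.00458734 0.01275535]
n 3448 x edge [0.02843681 0.02951215] y [-0.0275 -0.0265  0.0276  0.0288] ex [-0.422 -0.907] ey [-0.907  0.422]
centre tool [0.0009 0.0005] world delta [-0.0008 -0.0006]
```

View pics/w11.png

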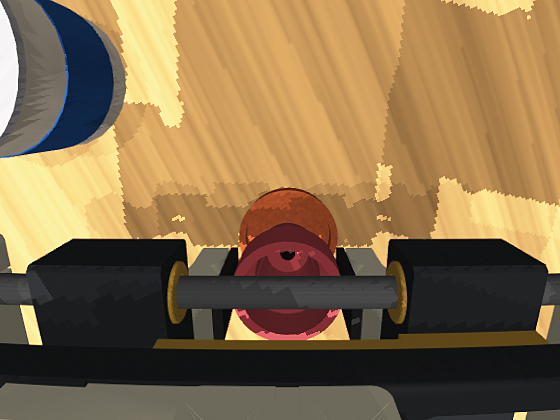

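The small pot is over its saucer (arc top at (288,188)), centred to about 1 mm, and clear of the tin at the left. Lowering.

>>> {"name": "apply_moves", "arguments": {
  "targets": [
    {"dp": [-0.0008,-0.0006,0],"yaw": 0},
    {"dp": [-0.0008,-0.0006,-0.005],"yaw": 0},
    {"dp": [-0.0008,-0.0006,-0.01],"yaw": 0},
    {"dp": [-0.0008,-0.0006,-0.014],"yaw": 0},
    {"dp": [-0.0008,-0.0006,-0.017],"yaw": 0},
    {"dp": [-0.0008,-0.0006,-0.0185],"yaw": 0},
    {"dp": [-0.0008,-0.0006,-0.0195],"yaw": 0},
    {"dp": [-0.0008,-0.0006,-0.0205],"yaw": 0},
    {"dp": [-0.0008,-0.0006,-0.021],"yaw": 0},
    {"dp": [-0.0008,-0.0006,-0.021],"yaw": 0},
    {"dp": [-0.0008,-0.0006,-0.021],"yaw": 0},
    {"dp": [-0.0008,-0.0006,-0.021],"yaw": 0}
  ]
}}

```text
time_s: 29.37
tcp_pos: [0.5255, 0.3995, 0.0514]
eef_rot: [-180.0, 0.0, -115.0]
contact_force: [0.2, -0.3, -0.9]
gripper_width: 0.046
gripper_force: 12.0
```

>>> {"name": "apply_moves", "arguments": {
  "targets": [
    {"dp": [0.0003,0.0004,-0.0003],"yaw": 0},
    {"dp": [0.0003,0.0004,-0.0006],"yaw": 0},
    {"dp": [0.0003,0.0004,-0.0006],"yaw": 0},
    {"dp": [0.0003,0.0004,-0.0006],"yaw": 0}
  ]
}}

```text
time_s: 29.7
tcp_pos: [0.5256, 0.3998, 0.0513]
eef_rot: [-180.0, -0.0, -114.9]
contact_force: [-2.8, -0.7, 5.1]
gripper_width: 0.0462
gripper_force: 12.0
```

>>> {"name": "apply_moves", "arguments": {
  "targets": [
    {"dp": [0,0,0],"yaw": 0},
    {"dp": [0,0,0],"yaw": 0},
    {"dp": [0,0,0],"yaw": 0},
    {"dp": [0,0,0],"yaw": 0},
    {"dp": [0,0,0],"yaw": 0},
    {"dp": [0,0,0],"yaw": 0},
    {"dp": [0,0,0.01],"yaw": 0},
    {"dp": [0,0,0.03],"yaw": 0},
    {"dp": [0,0,0.06],"yaw": 0},
    {"dp": [0,0,0.09],"yaw": 0},
    {"dp": [0,0,0.12],"yaw": 0},
    {"dp": [0,0,0.14],"yaw": 0},
    {"dp": [0,0,0.145],"yaw": 0},
    {"dp": [0,0,0.145],"yaw": 0},
    {"dp": [0,0,0.145],"yaw": 0}
  ],
  "grip": -1
}}

```text
time_s: 30.95
tcp_pos: [0.5255, 0.3997, 0.1958]
eef_rot: [180.0, 0.0, -115.0]
contact_force: [0.1, 0.1, -1.4]
gripper_width: 0.0878
gripper_force: 0.0
```

```bash
python3 wr.py w12 r .046 .045 .065 .5257 .4; python3 edge.py .058
python3 - <<'E'
from h import *
c=cams.capture('top'); X=cloud(c); cv2.imwrite('pics/top2.png',c['image'][...,::-1])
for k,x,y,kd,s,h in (('sq',.652,.088,'s',.06,.07),('hex',.635,-.256,'h',.06,.07),('L',.482,.096,'r',.066,.076),('tin',.604,.264,'r',.077,.09),('jar',.392,.273,'r',.062,.095),('green',.716,-.382,'s',.06,.066)):
    P=X.reshape(-1,3); q=P[(np.hypot(P[:,0]-x,P[:,1]-y)<s*.8)&(P[:,2]>h-.008)&(P[:,2]<h+.01)]
    print(k,fit(q[:,:2],kd,s).round(4))
E
```

```text
t 30.95 tcp [0.5255 0.3997 0.1958] rot [ 180.    0. -115.] j [ 54.1  21.2  -5.5  -0.  -63.3 -79.1]
1109 [0.5254 0.3997 0.0545] [0.5253 0.3992 0.0459 0.     0.138 ]
lip top z [0.01133358 0.01299288]
n 779 x edge [0.02689239 0.02769444] y [-0.0293 -0.0284  0.0268  0.0276] ex [-0.422 -0.907] ey [-0.907  0.422]
centre tool [-0.0009 -0.0007] world delta [0.001  0.0006]
sq [ 0.6521  0.0878  0.06   15.      0.5651]
hex [ 0.6363 -0.2555  0.0599 35.      0.4711]
L [0.4815 0.0962 0.065  0.     0.3066]
tin [0.6042 0.2642 0.0762 0.     0.448 ]
jar [0.3922 0.2724 0.0572 0.     0.5836]
green [ 0.7159 -0.3814  0.0603 46.      0.6449]
```

View pics/top2.png

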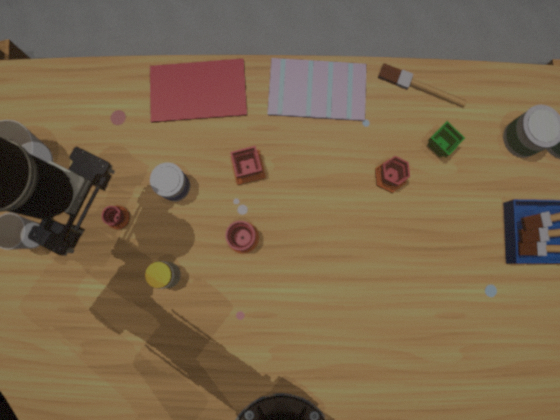

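All four pots stand in their saucers: (247,166), (395,174), (241,236) and (115,215). The tin, the jar and the green look-alike have not moved. Handing in.

```bash
python3 -c "
from plant import r; print(r.close_job())"
```

```text
the job is handed in; nothing more can be done
None
```

All four pots stand upright in their matching saucers, within about 1–2 mm of centre by camera, the tin, jar and green look-alike have not moved, and the job was handed in at about 31 s.

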